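Load the long cuvette carrier onto the hidden locating pin and hold it down

TASK

Take the longer of the two beige cuvette carriers, lay it low in the lane of the loading station, nose towards the hood, and slide it along the lane in under the hood until it drops onto the locating pin hidden there. Then press the handle end down against the sprung pad until the carrier lies flat on the lane floor, and finish while still holding it pressed down: do not let go. Leave the short carrier and the other things on the bench where they are.

Things in the scene. Friction and masses are not known exactly. Their poses are not given: they have to be found in the camera images.
- loader: Loading station, fixed: off-white base 285 x 104 mm, 12 mm thick, with an aluminium lane along its x axis. Origin: on the underside (bench level), on the lane's centre line, 155 mm from the lane's open end (open end at x = -155 mm); +x points along the lane into the hood, z up. Lane floor 12 mm above the origin, 48 mm wide between side rails 8 mm high with outward-sloping lips up to 16 mm above the floor.
- hood_mouth (a point): Point on the lane floor, mid-lane, at the mouth of the hood (loader x = 25, y = 0, z = 12 mm). Hood: opaque off-white tunnel from this mouth to a back wall 97 mm further in, 104 mm wide outside, 38 mm clear above the lane floor; its roof is 57 mm above the bench.
- pin (a point): Foot of the locating pin, on the lane floor, hidden under the hood 35 mm inside the mouth (always loader x = 60, y = 0, z = 12 mm). Steel pin, 9 mm in diameter, 4.5 mm high, rounded rim.
- pad (a joint): How far the sprung steel pad is pressed down, m: 0 free (top 5 mm above the lane floor), 0.005 flush, stop at 0.0055. Spring: about 4 N to start moving, 7 N at 5 mm; the carrier's own weight does not press it. The pad lies mid-lane from loader x = -55 to -35 mm, 30 mm wide: under the rear end of the carrier once this is in place.
- carrier: Long carrier, loose, beige plastic, about 0.18 kg: base plate 150 mm long (its x), 44 wide, 10 thick, flat on the bench at the start. Origin: centre of the underside; +x to the nose, z up. The underside's last 24 mm at the nose slope up by 6 mm, to ride over the pin (that takes a push of up to 10 N). Low wells, up to 18 mm high, from x = -10 to 51 mm. In place: its origin at loader x = 20, y = 0, z = 12 mm.
- carrier_hole (a point): Middle of the carrier's pin hole at the level of its underside (carrier x = 40 mm): 14 mm square, 7 mm deep, open below only, not visible from above.
- carrier_handle (a point): Middle of the carrier handle's top face (carrier x = -40, y = 0, z = 60 mm). Handle: upright block 30 mm long in carrier x, 18 mm wide in y, free to be gripped on its sides from 10 mm to 60 mm above the underside; behind it 20 mm of base plate.
- carrier_rear (a point): Middle of the carrier's rear lower edge (carrier x = -75 mm, z = 0).
- short_carrier: Short carrier, loose, same plastic and same handle and width but only 105 mm long and without a pin hole; leave it. Origin: centre of the underside, +x to its nose.
- tube_rack: White rack, 50 x 150 mm, with five capped tubes, 99 mm high; leave it. Origin: centre of the underside.
- reagent_bottle: Amber bottle, 54 mm in diameter, 100 mm high; leave it. Origin: centre of the underside.
- specimen_jar: Clear jar with grey cap, 48 mm in diameter, 55 mm high; leave it. Origin: centre of the underside.
- cup_tray: Steel bowl, 90 mm in diameter, 30 mm high; leave it. Origin: centre of the underside.
There are look-alikes about, which are no part of the job. Leave any blue look-alike of the carrier alone.

How it is judged:
By the outcome, as a careful person would: the job done as asked, in the order asked, and still so for the second after the job is handed in, while the arm keeps its last pose, push and grip.
It also fails if it takes over 58 s, if anything falls off the work surface, if the arm or the gripper's body presses on something with over 40 N, if the wrist force passes 120 N, or if a joint passes its speed limit or range.

ROBOT

A 6-joint arm with a two-finger parallel gripper is mounted at the origin on the work surface. World frame = base frame: x ahead of the robot, y to its left, z up, the work surface at z = 0. Lengths are in m, angles in degrees, forces in N, time in s.
With the tool pointing down it reaches from about 0.35 to 0.875 m from the base axis. Payload 4.2 kg.
Tool frame: the origin (TCP) lies at the very end of the fingers, on their centre line; the grasp point (between the pads) lies behind it (r.grip_point_offset is the z of the grasp point in the tool frame, in m); z points along the fingers, y is the direction in which the jaws open and shut (so a half turn about z gives the same grasp; the last joint's range is limited). The gripper opens to 87 mm and grips with 3 to 60 N. Pads are 19 mm wide; open, the fingers measure 117 mm over their backs; the gripper's body (75 mm by 190 mm) begins 51 mm behind the grasp point.
Start: joints at [-48.266, 22.042, 0.453, 0, -68.411, -14.817], TCP at [0.283, -0.557, 0.223] pointing down, gripper open.
Joint ranges: [-179.83, 179.83], [-69.29, 118.12], [-61.27, 80.66], [-181.25, 117.63], [-171.15, -9.14], [-177.46, 177.46]. Speed limits (degrees/s): [159.86, 159.86, 180, 180, 180, 180].

INTERFACE

Orientations are given as a 3x3 rotation matrix whose columns are the frame's x, y, z axes.
In Python, from station import r, capture, workorder gives the robot as it stands. The module is installed in compiled form; this text tells all that it offers.
- The arm moves only by the shell command python3 -m crank 'ROWS'. ROWS is JSON, a list of rows, each an object with "delta_rot": the turn, a rotation vector about the tool's x, y, z in rad, a list of three; "linear": the shift along the tool's x, y, z in m, a list of three; "gripper": the opening in per cent of the stroke, from 0 (shut) to 100 (fully open). A call has 1 to 10 rows; each row shifts and turns the commanded pose from where the row before left it, along the tool's axes as they then stand; what a row does not reach is not made up. A row lasts 1/8 s, in which the tool goes at most 62.5 mm and 10.7 degrees, less where a joint would pass 70% of its speed; a pose out of reach is approached as far as the arm can. A call is refused whole if a number of a shift passes 0.0625 or a number of a turn 0.188, either way. A call with a gripper value outside its range is refused whole. The fingers move at their own pace and stop on an object; the grip force is fixed at half the most. Time passes only in rows, so rows that do not move let the fingers close. It gives the time, the measured TCP pose, the force and the opening at its end, in the units of the state.
- r.sense(): the state, without advancing time (a new reading comes with each control period).
- capture(name): name is "scene" or "top"; returns a dict with "img" (480x640x3 uint8, blue, green, red), "fx", "fy", "cx", "cy" (pixels), "world_from_camera" (4x4, takes a point from camera to world coordinates). Camera axes: x right, y down, z forward; pixel columns grow to the right and rows downward; lengths in m; the calibration is good to about 2 mm. A picture is of the moment at which its call begins. There is no depth.
- workorder.finish_job(): hands the job in, once; it reports no verdict.
The state is a dict: "time_s": time; "joints": joint angles; "joint_velocities": joint speeds; "effort": joint torques, N m; "tcp_pos": TCP position; "ee_rot": TCP orientation; "wrist_force": force on the tool from outside, world axes, zero at the start; "moment": the same for the moment, N m; "gripper_width": opening from 0.0 (shut) to 1.0 (fully open).
Only numpy, scipy, OpenCV 4.12 (cv2) and the standard library are available. Lean on these libraries where they do the work, as an engineer would, in place of code of your own. Each camera call takes 0.05 s, during which the arm holds its last target.

## Working session

There is one attempt and no reset: what is moved stays moved. The work goes in short steps, Python scripts to look and compute and a shell command to move; the robot and the scene stay as the last step left them, time stands still between calls to the robot, and variables do not carry over. Pictures are saved under pics/ and viewed, and the job is handed in when it is done.

```bash
mkdir -p pics; python3 - <<'E'
from station import r,capture
import cv2
for n in("scene","top"):
    c=capture(n);cv2.imwrite(f"pics/{n}0.png",c["img"]);print(n,c["fx"],c["fy"],c["cx"],c["cy"]);print(c["world_from_camera"])
print(r.sense(),r.grip_point_offset)
E
```

```text
scene 545.3023345465231 545.3023345465231 320.88474348129927 241.82228420234713
[[-0.76653993  0.52013821 -0.37666004  1.0329254 ]
 [ 0.64216404  0.6149059  -0.45772926  0.61026627]
 [-0.006472   -0.59274529 -0.80536398  1.09085802]
 [ 0.          0.          0.          1.        ]]
top 440.5123451479616 440.5123451479616 319.5549570222659 238.95197978737193
[[ 0.01233441 -0.99036998  0.13789547  0.4304233 ]
 [-0.99979332 -0.01444381 -0.01430689  0.009765  ]
 [ 0.01616085 -0.1376905  -0.99034345  1.01759825]
 [ 0.          0.          0.          1.        ]]
{'time_s': 0.1, 'joints': array([-4.82656711e+01,  2.20877628e+01,  3.86151908e-01, -2.45026502e-02,
       -6.84116268e+01, -1.48185003e+01]), 'joint_velocities': array([ 0.07936484,  0.00479724,  0.19841933,  0.17536576, -0.01233094,
        0.06297138]), 'effort': array([-5.07555451e-04, -3.91688561e+01,  1.87933642e+01,  4.23189595e+00,
        1.34624357e-02, -7.45901116e-05]), 'tcp_pos': array([ 0.28270484, -0.55679152,  0.22154633]), 'ee_rot': array([[-8.91743839e-01, -4.52539377e-01, -1.01885916e-03],
       [-4.52540508e-01,  8.91742150e-01,  1.73952913e-03],
       [ 1.21354230e-04,  2.01228943e-03, -9.99997968e-01]]), 'wrist_force': array([0.52782444, 0.46107888, 0.78887939]), 'moment': array([-0.02549962,  0.04231119, -0.0435517 ]), 'gripper_width': 0.9991163711096839} -0.0187
```

View pics/scene0.png

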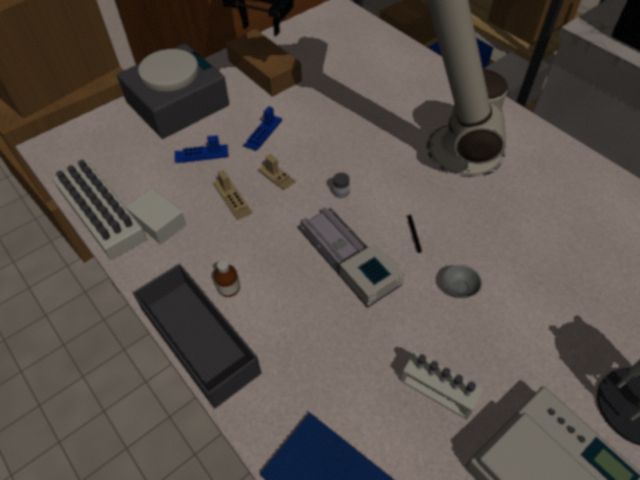

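View pics/top0.png

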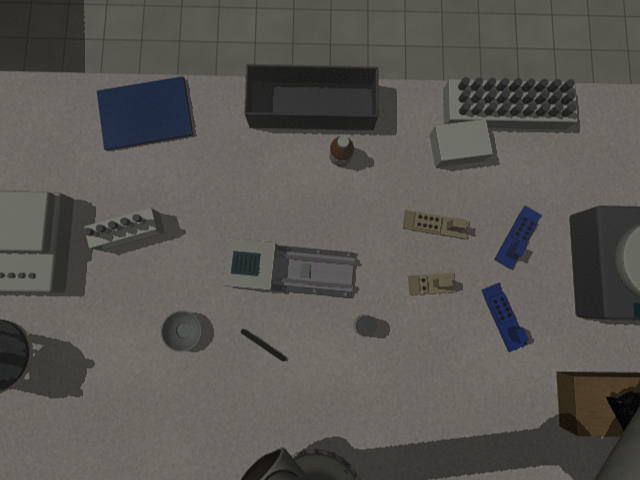

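The top view shows the long carrier around (437,223), with its handle to the right near (457,227) and its nose to the left. The station's lane runs from (357,272) to the hood mouth near (276,268). The short carrier is at (432,284), and the two blue look-alikes are further right.

```bash
cat > h.py <<'E'
import numpy as np,cv2
from station import r,capture
def ray(c,u,v,z):
    T=np.array(c["world_from_camera"]);d=T[:3,:3]@np.array([(u-c["cx"])/c["fx"],(v-c["cy"])/c["fy"],1]);o=T[:3,3]
    return o+d*(z-o[2])/d[2]
def proj(c,p):
    T=np.linalg.inv(np.array(c["world_from_camera"]));q=T[:3,:3]@np.array(p)+T[:3,3]
    return np.array([c["fx"]*q[0]/q[2]+c["cx"],c["fy"]*q[1]/q[2]+c["cy"]])
def beige(img):
    h=cv2.cvtColor(img,cv2.COLOR_BGR2HSV)
    return cv2.inRange(h,(14,70,60),(32,255,255))
E
python3 - <<'E'
from h import *
for n in("top","scene"):
    c=capture(n);m=beige(c["img"])
    cs,_=cv2.findContours(m,cv2.RETR_EXTERNAL,cv2.CHAIN_APPROX_NONE)
    for k in cs:
        if cv2.contourArea(k)>150: 
            print(n,cv2.contourArea(k),cv2.boundingRect(k),cv2.minAreaRect(k))
    x,y,w,h=(395,195,90,110) if n=="top" else (200,140,110,90)
    cv2.imwrite(f"pics/{n}_car.png",cv2.resize(c["img"][y:y+h,x:x+w],None,fx=6,fy=6,interpolation=cv2.INTER_CUBIC)*1)
    x,y,w,h=(215,230,160,80) if n=="top" else (285,195,130,120)
    cv2.imwrite(f"pics/{n}_load.png",cv2.convertScaleAbs(cv2.resize(c["img"][y:y+h,x:x+w],None,fx=5,fy=5,interpolation=cv2.INTER_CUBIC),alpha=1.5))
E
```

```text
top 2136.0 (574, 376, 66, 61) ((606.0107421875, 406.3794860839844), (65.0593032836914, 59.64631652832031), 0.9877604842185974)
scene 706.5 (214, 171, 38, 48) ((230.49998474121094, 194.99996948242188), (52.14181137084961, 16.36365509033203), 56.30992889404297)
scene 454.0 (259, 155, 36, 34) ((275.75, 172.75), (37.476661682128906, 19.798988342285156), 45.0)
scene 893.0 (244, 54, 52, 42) ((269.8370056152344, 74.9959487915039), (40.351722717285156, 49.94600296020508), 87.33700561523438)
scene 3944.5 (0, 31, 123, 232) ((53.264591217041016, 138.771240234375), (119.2320556640625, 231.14413452148438), 10.491477012634277)
scene 280.5 (471, 12, 45, 36) ((490.173095703125, 33.1346321105957), (56.21940994262695, 11.75257682800293), 37.87498474121094)
```

View pics/top_car.png

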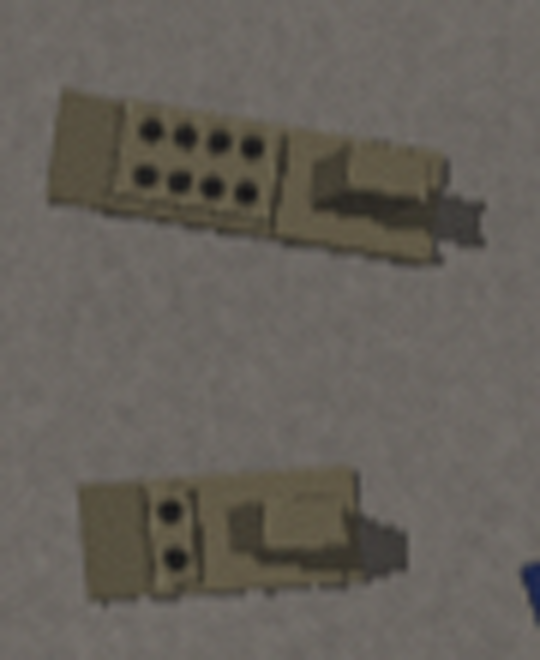

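View pics/top_load.png

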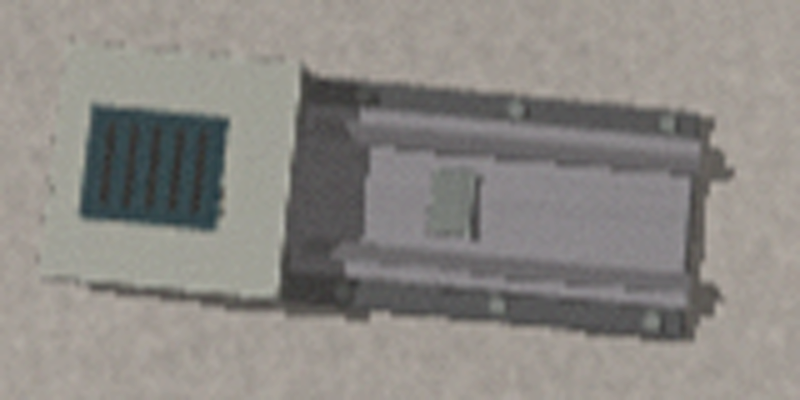

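View pics/scene_load.png

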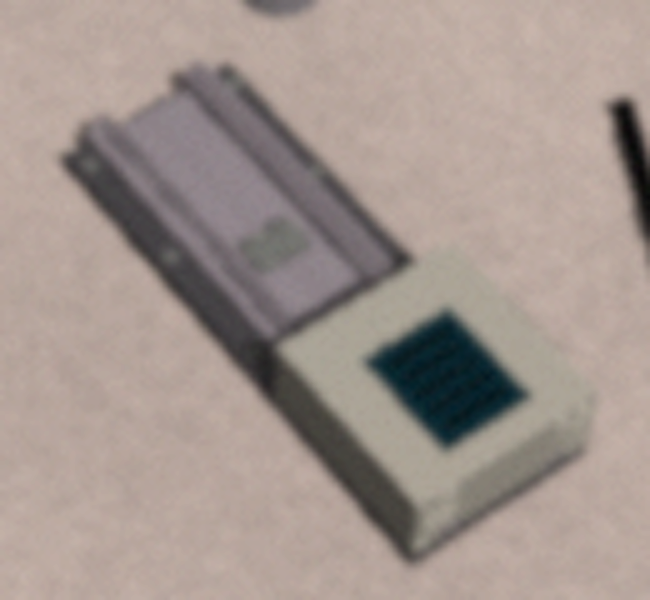

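View pics/scene_car.png

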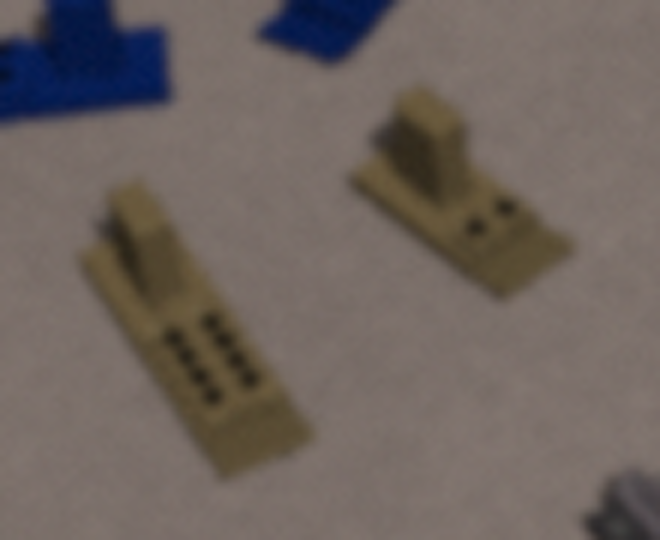

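```bash
cat > m.py <<'E'
from h import *
c=capture("top");s=capture("scene")
def P(cam,X,Y,off,k,z): return ray(cam,off[0]+(X+.5)/k-.5,off[1]+(Y+.5)/k-.5,z)
np.set_printoptions(precision=4,suppress=True)
def show(name,pts,cam,off,k,z):
    q=np.array([P(cam,*p,off,k,z) for p in pts]);print(name,q[:,:2].tolist() if 0 else '\n',q[:,:2],'edges',[round(float(np.linalg.norm(q[i]-q[(i+1)%len(q)])),4) for i in range(len(q))],'mean',q.mean(0)[:2]);
    d=q[0]-q[1]+q[3]-q[2];print('   dir',np.degrees(np.arctan2(d[1],d[0])));return q
# order: nose-up, rear-up, rear-low, nose-low
show("car top",[(65,90),(447,155),(435,262),(50,203)],c,(395,195),6,.010)
show("handle top",[(352,148),(447,160),(437,210),(345,195)],c,(395,195),6,.060)
show("hood top",[(70,45),(302,62),(282,298),(42,275)],c,(215,230),5,.057)
show("base",[(302,75),(712,118),(690,338),(282,302)],c,(215,230),5,.012)
show("pad",[(435,168),(478,175),(475,240),(428,235)],c,(215,230),5,.017)
o=(285,195)
show("S hood",[(412,558-40),(275,345),(435,250),(590,400)],s,o,5,.057)
show("S open",[(275,385),(65,155),(230,68),(410,262)],s,o,5,.012)
show("S pad",[(262,275),(240,243),(288,218),(312,243)],s,o,5,.017)
o=(200,140)
show("S car",[(222,470),(82,250),(135,190),(312,432)],s,o,6,.010)
show("S handle",[(145,222),(108,190),(135,178),(172,212)],s,o,6,.060)
E
python3 m.py
```

```text
car top 
 [[ 0.643  -0.2048]
 [ 0.6195 -0.3536]
 [ 0.5774 -0.3475]
 [ 0.5983 -0.1983]] edges [0.1507, 0.0426, 0.1507, 0.0452] mean [ 0.6095 -0.276 ]
   dir 81.5334877882689
handle top 
 [[ 0.6122 -0.3003]
 [ 0.6083 -0.3355]
 [ 0.5895 -0.3311]
 [ 0.5946 -0.2972]] edges [0.0354, 0.0193, 0.0343, 0.0179] mean [ 0.6011 -0.316 ]
   dir 82.52581579032655
hood top 
 [[0.562  0.1955]
 [0.556  0.0937]
 [0.4529 0.0996]
 [0.4615 0.2035]] edges [0.102, 0.1033, 0.1043, 0.1009] mean [0.5081 0.1481]
   dir 85.93640397013041
base 
 [[ 0.5559  0.0974]
 [ 0.5386 -0.0912]
 [ 0.4383 -0.0813]
 [ 0.4521  0.1038]] edges [0.1894, 0.1009, 0.1856, 0.1039] mean [0.4962 0.0072]
   dir 85.24727062234214
pad 
 [[0.5135 0.0355]
 [0.5105 0.0159]
 [0.481  0.0168]
 [0.483  0.0381]] edges [0.0198, 0.0295, 0.0214, 0.0306] mean [0.497  0.0265]
   dir 83.17042353153207
S hood 
 [[0.5707 0.2051]
 [0.5564 0.0977]
 [0.4638 0.1056]
 [0.4678 0.2118]] edges [0.1083, 0.0929, 0.1062, 0.1032] mean [0.5147 0.155 ]
   dir 85.1311649920645
S open 
 [[ 0.5507  0.0926]
 [ 0.5405 -0.0795]
 [ 0.4403 -0.0691]
 [ 0.4533  0.0811]] edges [0.1723, 0.1008, 0.1508, 0.098] mean [0.4962 0.0063]
   dir 85.88358430525548
S pad 
 [[0.5159 0.043 ]
 [0.5115 0.0216]
 [0.4836 0.0253]
 [0.4847 0.0443]] edges [0.0219, 0.0282, 0.019, 0.0312] mean [0.499  0.0336]
   dir 82.26801263961191
S car 
 [[ 0.6428 -0.2006]
 [ 0.6184 -0.3455]
 [ 0.5796 -0.3609]
 [ 0.6014 -0.1929]] edges [0.1469, 0.0417, 0.1694, 0.0421] mean [ 0.6106 -0.275 ]
   dir 81.6071054631945
S handle 
 [[ 0.6079 -0.2974]
 [ 0.6095 -0.3236]
 [ 0.5966 -0.322 ]
 [ 0.5957 -0.2948]] edges [0.0262, 0.013, 0.0272, 0.0125] mean [ 0.6024 -0.3094]
   dir 92.71253883894603
```

```bash
cat >> h.py <<'E'
from scipy.spatial.transform import Rotation as R
def goal(p,ang,R0=None):
    """target TCP p, tool x pointing to angle ang (deg, world), z down; print turn first (tool frame), then shift in turned axes"""
    s=r.sense();a=np.radians(ang)
    X=np.array([np.cos(a),np.sin(a),0]);Z=np.array([0,0,-1.]);G=np.c_[X,np.cross(Z,X),Z]
    rv=R.from_matrix(s["ee_rot"].T@G).as_rotvec()
    print("turn",rv.round(4),"shift after",(G.T@(np.array(p)-s["tcp_pos"])).round(4))
def st():
    s=r.sense();np.set_printoptions(precision=4,suppress=True)
    print(s["time_s"],s["tcp_pos"],"F",s["wrist_force"],"M",s["moment"],"w",s["gripper_width"],"ang",np.degrees(np.arctan2(s["ee_rot"][1,0],s["ee_rot"][0,0])),"tilt",s["ee_rot"][:,2])
E
python3 -c "
from h import *
goal((.6035,-.3155,.15),261.7)"
python3 -m crank '[{"delta_rot":[0,0,-0.16],"linear":[0,0,0],"gripper":100},{"delta_rot":[0,0,-0.16],"linear":[0,0,0],"gripper":100},{"delta_rot":[0,0,-0.16],"linear":[0,0,0],"gripper":100},{"delta_rot":[0,0,-0.16],"linear":[0,0,0],"gripper":100},{"delta_rot":[0,0,-0.16],"linear":[0,0,0],"gripper":100},{"delta_rot":[0,0,-0.157],"linear":[0,0,0],"gripper":100}]'
python3 -c "
from h import *
st();goal((.6035,-.3155,.15),261.7)"
```

```text
turn [ 6.000e-04  3.000e-04 -9.562e-01] shift after [-0.2854 -0.2824  0.0722]
time_s: 1.05
tcp_pos: [0.2829, -0.5572, 0.2224]
ee_rot: [[-0.138, -0.99, -0.0], [-0.99, 0.138, 0.0], [-0.0, 0.0, -1.0]]
wrist_force: [1.1, 0.3, -0.5]
gripper_width: 0.998
1.05 [ 0.2829 -0.5572  0.2224] F [ 1.0859  0.3122 -0.4593] M [0.0583 0.0588 0.0812] w 0.9981443359525983 ang -97.95561701248818 tilt [-0.0001  0.0002 -1.    ]
turn [0.0001 0.0002 0.006 ] shift after [-0.2854 -0.2823  0.0724]
```

```bash
python3 -m crank '[{"delta_rot":[0,0,0.006],"linear":[-0.0475,-0.047,0],"gripper":70},{"delta_rot":[0,0,0],"linear":[-0.0475,-0.047,0],"gripper":70},{"delta_rot":[0,0,0],"linear":[-0.0475,-0.047,0],"gripper":70},{"delta_rot":[0,0,0],"linear":[-0.0475,-0.047,0.01],"gripper":70},{"delta_rot":[0,0,0],"linear":[-0.0475,-0.047,0.03],"gripper":70},{"delta_rot":[0,0,0],"linear":[-0.0475,-0.047,0.032],"gripper":70},{"delta_rot":[0,0,0],"linear":[0,0,0],"gripper":70}]'
python3 - <<'E'
from h import *
st();goal((.6035,-.3155,.024),261.7)
for n,(x,y,w,h) in(("top",(380,170,120,120)),("scene",(170,90,160,140))):
    c=capture(n);cv2.imwrite(f"pics/{n}1.png",cv2.convertScaleAbs(cv2.resize(c["img"][y:y+h,x:x+w],None,fx=4,fy=4,interpolation=cv2.INTER_CUBIC),alpha=1.5))
E
```

```text
time_s: 1.92
tcp_pos: [0.5749, -0.3367, 0.157]
ee_rot: [[-0.145, -0.989, -0.005], [-0.989, 0.145, 0.003], [-0.002, 0.005, -1.0]]
wrist_force: [-0.7, -0.5, -0.1]
gripper_width: 0.697
1.925 [ 0.5749 -0.3367  0.157 ] F [-0.7258 -0.4596 -0.1044] M [0.0359 0.1938 0.0123] w 0.6971144428445032 ang -98.3343577182846 tilt [-0.0051  0.0025 -1.    ]
turn [ 0.0054  0.0017 -0.0006] shift after [-0.0251 -0.0252  0.133 ]
```

View pics/scene1.png

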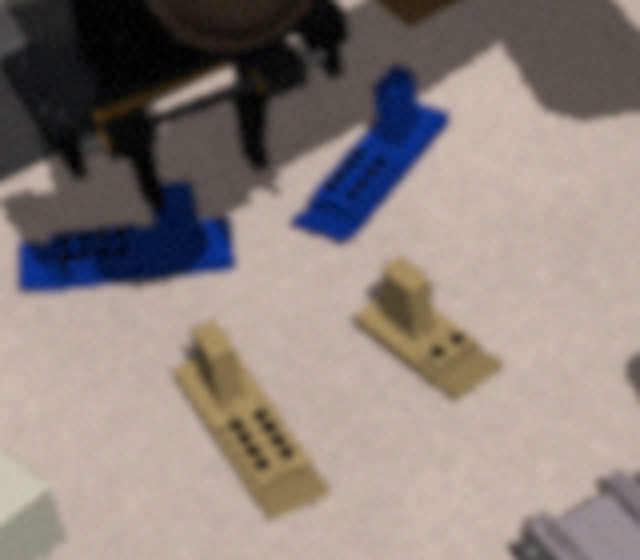

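View pics/top1.png

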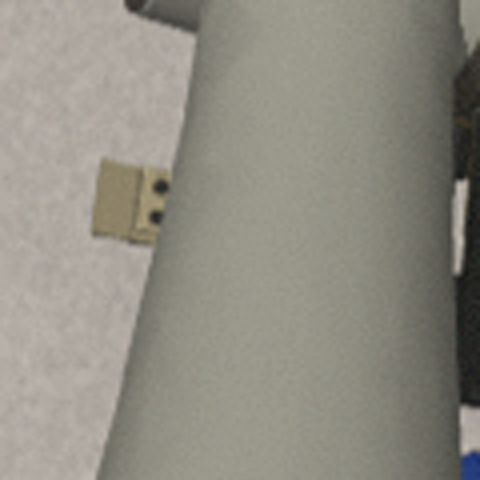

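The scene view shows the gripper still behind the handle (at 210,345), because the arm lags its command. I'll let it settle and recheck.

```bash
python3 -m crank '[{"delta_rot":[0,0,0],"linear":[0,0,0],"gripper":70},{"delta_rot":[0,0,0],"linear":[0,0,0],"gripper":70},{"delta_rot":[0,0,0],"linear":[0,0,0],"gripper":70}]'
python3 - <<'E'
from h import *
st();goal((.6035,-.3155,.024),261.7)
for n,(x,y,w,h) in(("scene",(170,90,160,140)),):
    c=capture(n);cv2.imwrite(f"pics/{n}2.png",cv2.convertScaleAbs(cv2.resize(c["img"][y:y+h,x:x+w],None,fx=4,fy=4,interpolation=cv2.INTER_CUBIC),alpha=1.5))
E
```

```text
time_s: 2.4
tcp_pos: [0.573, -0.341, 0.1615]
ee_rot: [[-0.151, -0.989, 0.001], [-0.989, 0.151, -0.0], [0.0, -0.001, -1.0]]
wrist_force: [0.0, -0.3, 0.1]
gripper_width: 0.699
2.4 [ 0.573  -0.341   0.1615] F [ 0.034  -0.2853  0.0654] M [-0.0252  0.1246  0.0046] w 0.6991335448922302 ang -98.67184220709969 tilt [ 0.001  -0.0003 -1.    ]
turn [-0.0011 -0.0002 -0.0065] shift after [-0.0296 -0.0265  0.1375]
```

View pics/scene2.png

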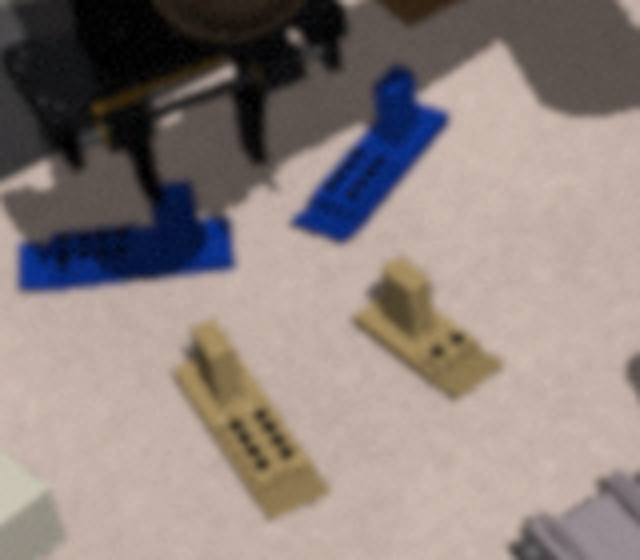

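```bash
python3 -m crank '[{"delta_rot":[0,0,-0.003],"linear":[-0.015,-0.0133,0.01],"gripper":70},{"delta_rot":[0,0,-0.003],"linear":[-0.0146,-0.0132,0.02],"gripper":70},{"delta_rot":[0,0,0],"linear":[0,0,0.02],"gripper":70},{"delta_rot":[0,0,0],"linear":[0,0,0],"gripper":70},{"delta_rot":[0,0,0],"linear":[0,0,0],"gripper":70}]'
python3 - <<'E'
from h import *
st();goal((.6035,-.3155,.024),261.7)
s=r.sense()
for n,(x,y,w,h) in(("scene",(170,90,160,140)),("top",(380,170,120,120))):
    c=capture(n);print(proj(c,s["tcp_pos"]), proj(c,(.6035,-.3155,.06)));cv2.imwrite(f"pics/{n}3.png",cv2.convertScaleAbs(cv2.resize(c["img"][y:y+h,x:x+w],None,fx=4,fy=4,interpolation=cv2.INTER_CUBIC),alpha=1.5))
E
```

```text
time_s: 3.08
tcp_pos: [0.6047, -0.3145, 0.1105]
ee_rot: [[-0.143, -0.99, -0.0], [-0.99, 0.143, -0.0], [0.0, 0.0, -1.0]]
wrist_force: [0.7, -0.2, 0.1]
gripper_width: 0.705
3.075 [ 0.6047 -0.3145  0.1105] F [ 0.6948 -0.2489  0.11  ] M [-0.03    0.029   0.0356] w 0.7045193826337968 ang -98.20043492803654 tilt [-0.0003 -0.0003 -1.    ]
turn [ 0.0002 -0.0004  0.0017] shift after [0.0012 0.001  0.0865]
[218.0129 158.4002] [221.2582 171.8802]
[467.6413 218.511 ] [460.1844 223.2323]
```

View pics/scene3.png

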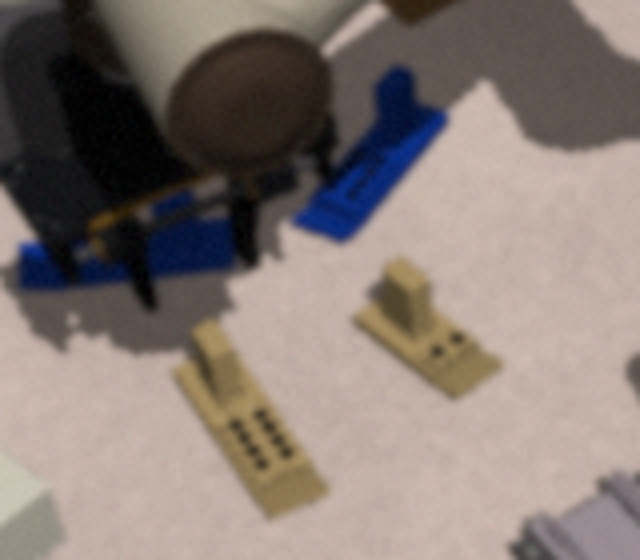

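```bash
python3 -m crank '[{"delta_rot":[0,0,0.0017],"linear":[0.0012,0.001,0.025],"gripper":70},{"delta_rot":[0,0,0],"linear":[0,0,0.025],"gripper":70},{"delta_rot":[0,0,0],"linear":[0,0,0.02],"gripper":70},{"delta_rot":[0,0,0],"linear":[0,0,0.0165],"gripper":70},{"delta_rot":[0,0,0],"linear":[0,0,0],"gripper":70},{"delta_rot":[0,0,0],"linear":[0,0,0],"gripper":70}]'
python3 - <<'E'
from h import *
st()
s=r.sense()
for n,(x,y,w,h) in(("scene",(170,90,160,140)),):
    c=capture(n);cv2.imwrite(f"pics/{n}4.png",cv2.convertScaleAbs(cv2.resize(c["img"][y:y+h,x:x+w],None,fx=4,fy=4,interpolation=cv2.INTER_CUBIC),alpha=1.5))
E
```

```text
time_s: 3.92
tcp_pos: [0.6037, -0.3162, 0.0252]
ee_rot: [[-0.145, -0.989, 0.002], [-0.989, 0.145, -0.001], [0.001, -0.002, -1.0]]
wrist_force: [1.2, -0.7, -0.4]
gripper_width: 0.699
3.925 [ 0.6037 -0.3162  0.0252] F [ 1.1685 -0.6666 -0.4215] M [0.003  0.0239 0.0019] w 0.6985647108226954 ang -98.33269135634605 tilt [ 0.0017 -0.0008 -1.    ]
```

View pics/scene4.png

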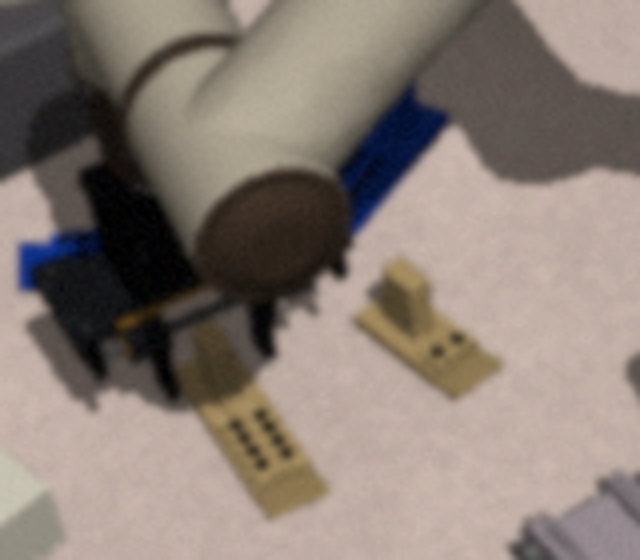

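The fingertips at (170,385) and (262,345) straddle the handle at (212,350). Next I close the gripper.

```bash
python3 -m crank '[{"delta_rot":[0,0,0],"linear":[0,0,0],"gripper":0},{"delta_rot":[0,0,0],"linear":[0,0,0],"gripper":0},{"delta_rot":[0,0,0],"linear":[0,0,0],"gripper":0},{"delta_rot":[0,0,0],"linear":[0,0,0],"gripper":0},{"delta_rot":[0,0,0],"linear":[0,0,0],"gripper":0},{"delta_rot":[0,0,0],"linear":[0,0,0],"gripper":0}]'
python3 -c "
from h import *
st()"
```

```text
time_s: 4.72
tcp_pos: [0.6032, -0.3159, 0.0243]
ee_rot: [[-0.145, -0.989, 0.0], [-0.989, 0.145, -0.0], [0.0, -0.0, -1.0]]
wrist_force: [0.8, 1.0, 0.0]
gripper_width: 0.203
4.725 [ 0.6032 -0.3159  0.0243] F [0.831  1.     0.0234] M [-0.0289 -0.0872  0.0184] w 0.2033770045127662 ang -98.33932606610287 tilt [ 0.0005 -0.0002 -1.    ]
```

```bash
python3 -m crank '[{"delta_rot":[0,0,0],"linear":[0,0,-0.01],"gripper":0},{"delta_rot":[0,0,0],"linear":[0,0,-0.02],"gripper":0},{"delta_rot":[0,0,0],"linear":[0,0,-0.02],"gripper":0},{"delta_rot":[0,0,0],"linear":[0,0,-0.01],"gripper":0},{"delta_rot":[0,0,-0.033],"linear":[0,0,0],"gripper":0},{"delta_rot":[0,0,-0.033],"linear":[0,0,0],"gripper":0},{"delta_rot":[0,0,0],"linear":[0,0,0],"gripper":0}]'
python3 - <<'E'
from h import *
st();goal((.4938,-.0316,.0843),265.5)
for n,(x,y,w,h) in(("scene",(170,90,160,140)),):
    c=capture(n);cv2.imwrite(f"pics/{n}5.png",cv2.convertScaleAbs(cv2.resize(c["img"][y:y+h,x:x+w],None,fx=4,fy=4,interpolation=cv2.INTER_CUBIC),alpha=1.5))
E
```

```text
time_s: 5.6
tcp_pos: [0.6023, -0.3157, 0.0831]
ee_rot: [[-0.079, -0.997, -0.002], [-0.997, 0.079, 0.001], [-0.0, 0.002, -1.0]]
wrist_force: [-0.6, -0.4, -1.7]
gripper_width: 0.206
5.6 [ 0.6023 -0.3157  0.0831] F [-0.5978 -0.3722 -1.7416] M [-0.0693  0.134   0.0585] w 0.20626954747141166 ang -94.55152813299905 tilt [-0.0018  0.0006 -1.    ]
turn [ 0.0019  0.0005 -0.0009] shift after [-0.2747  0.1305 -0.0012]
```

View pics/scene5.png

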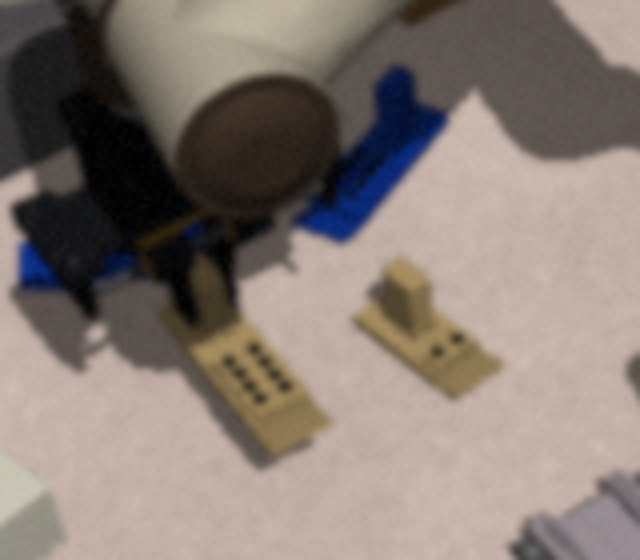

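```bash
python3 -m crank '[{"delta_rot":[0,0,0],"linear":[-0.02,0,-0.006],"gripper":0},{"delta_rot":[0,0,0],"linear":[-0.035,0,-0.006],"gripper":0},{"delta_rot":[0,0,0],"linear":[-0.035,0.01,0],"gripper":0},{"delta_rot":[0,0,0],"linear":[-0.035,0.02,0],"gripper":0},{"delta_rot":[0,0,0],"linear":[-0.035,0.025,0],"gripper":0},{"delta_rot":[0,0,0],"linear":[-0.035,0.025,0],"gripper":0},{"delta_rot":[0,0,0],"linear":[-0.035,0.025,0],"gripper":0},{"delta_rot":[0,0,0],"linear":[-0.025,0.0155,0],"gripper":0},{"delta_rot":[0,0,0],"linear":[-0.0197,0.01,0],"gripper":0},{"delta_rot":[0,0,0],"linear":[0,0,0],"gripper":0}]'
python3 -m crank '[{"delta_rot":[0,0,0],"linear":[0,0,0],"gripper":0},{"delta_rot":[0,0,0],"linear":[0,0,0],"gripper":0}]'
python3 - <<'E'
from h import *
st();goal((.4938,-.0316,.0843),265.5)
for n,(x,y,w,h) in(("scene",(260,130,160,150)),("top",(215,200,200,150))):
    c=capture(n);cv2.imwrite(f"pics/{n}6.png",cv2.convertScaleAbs(cv2.resize(c["img"][y:y+h,x:x+w],None,fx=4,fy=4,interpolation=cv2.INTER_CUBIC),alpha=1.5))
E
```

```text
time_s: 6.9
tcp_pos: [0.4942, -0.03, 0.0968]
ee_rot: [[-0.077, -0.997, 0.001], [-0.997, 0.077, 0.0], [-0.0, -0.001, -1.0]]
wrist_force: [-0.6, -0.1, -1.3]
gripper_width: 0.204
time_s: 7.15
tcp_pos: [0.495, -0.032, 0.0963]
ee_rot: [[-0.08, -0.997, 0.0], [-0.997, 0.08, -0.0], [0.0, -0.0, -1.0]]
wrist_force: [-0.8, 0.8, -2.0]
gripper_width: 0.201
7.15 [ 0.495  -0.032   0.0963] F [-0.8114  0.8221 -2.0409] M [-0.0886  0.0701 -0.0446] w 0.20142695278084777 ang -94.60553352241955 tilt [ 0.0002 -0.     -1.    ]
turn [-0.0002 -0.     -0.0018] shift after [-0.0003  0.0012  0.012 ]
```

View pics/scene6.png

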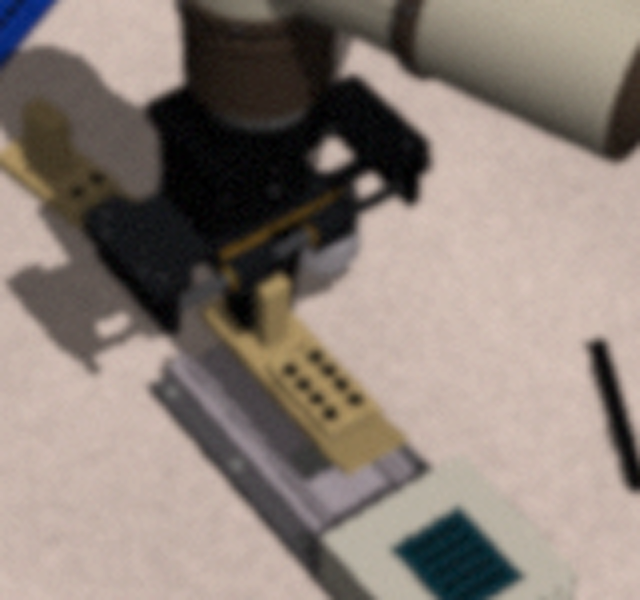

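View pics/top6.png

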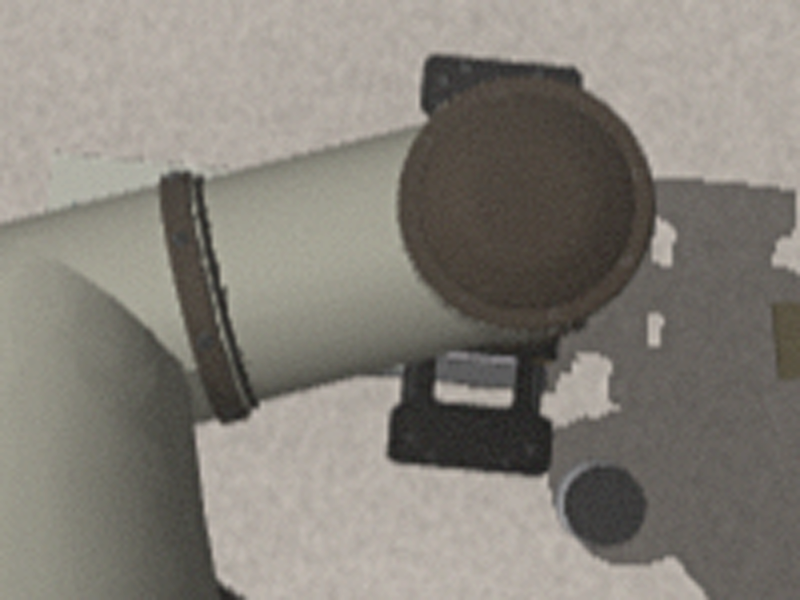

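```bash
python3 -m crank '[{"delta_rot":[0,0,-0.0018],"linear":[0,0.0008,0.012],"gripper":0},{"delta_rot":[0,0,0],"linear":[0,0,0.016],"gripper":0},{"delta_rot":[0,0,0],"linear":[0,0,0.014],"gripper":0},{"delta_rot":[0,0,0],"linear":[0,0,0],"gripper":0},{"delta_rot":[0,0,0],"linear":[0,0,0],"gripper":0}]'
python3 - <<'E'
from h import *
st()
for n,(x,y,w,h) in(("scene",(290,180,110,85)),):
    c=capture(n);cv2.imwrite(f"pics/{n}7.png",cv2.convertScaleAbs(cv2.resize(c["img"][y:y+h,x:x+w],None,fx=7,fy=7,interpolation=cv2.INTER_CUBIC),alpha=1.5))
E
```

```text
time_s: 7.88
tcp_pos: [0.4942, -0.0316, 0.0543]
ee_rot: [[-0.078, -0.997, 0.0], [-0.997, 0.078, -0.0], [0.0, -0.0, -1.0]]
wrist_force: [0.1, 0.4, -1.1]
gripper_width: 0.203
7.875 [ 0.4942 -0.0316  0.0543] F [ 0.057   0.3894 -1.0711] M [-0.0159  0.0643 -0.0118] w 0.20295262560492067 ang -94.45677564122279 tilt [ 0.0003 -0.0001 -1.    ]
```

View pics/scene7.png

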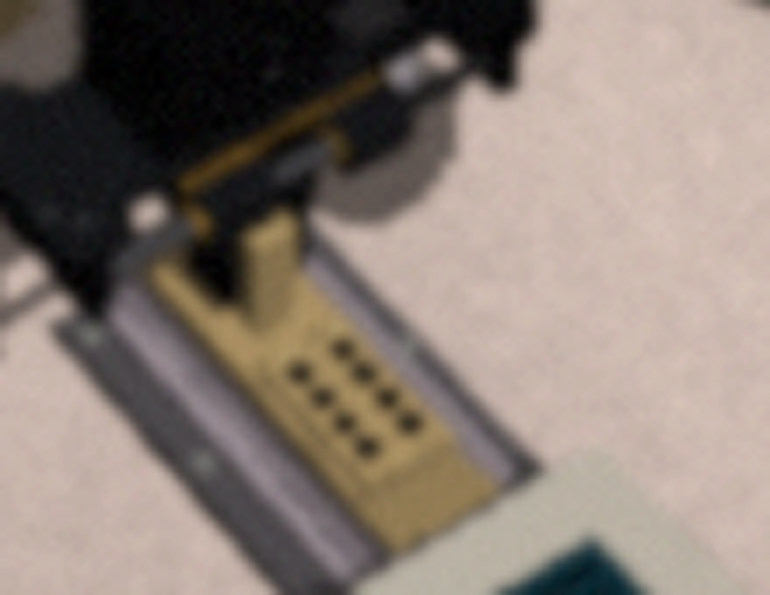

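```bash
python3 - <<'E'
from h import *
c=capture("scene")
a=np.radians(85.5);A=np.array([np.cos(a),np.sin(a)]);N=np.array([-A[1],A[0]]);M=np.array([.504,.098])
def f(n,X,Y,z):
    p=ray(c,290+(X+.5)/7-.5,180+(Y+.5)/7-.5,z)[:2];print(n,p,"lx",1e3*(p-M)@A+25,"ly",1e3*(p-M)@N)
f("noseL",395,553,.040);f("noseR",500,490,.040);f("rearL",150,268,.040)
f("baseL",60,325,.012);f("baseL2",265,575,.012);f("baseR",320,235,.012);f("baseR2",543,468,.012)
f("hoodL",350,590,.057);f("hoodR",590,445,.057)
f("lipLout",115,310,.028);f("lipLout2",330,580,.028);f("lipRin",495,488,.028)
f("handle front top L",245,235,.09);f("hR",300,222,.09)
E
```

```text
noseL [0.52783514 0.08824093] lx 17.14109392682038 ly -24.527352963791333
noseR [0.48358561 0.09178258] lx 17.200052967011228 ly 19.863648742357743
rearL [ 0.51285606 -0.05919202] lx -131.01260828072498 ly -21.161907949639357
baseL [ 0.54027693 -0.07760083] lx -147.2132587495368 ly -49.94258238948244
baseL2 [0.55434526 0.052497  ] lx -16.412684283204705 ly -53.760183933610854
baseR [ 0.44183628 -0.0488829 ] lx -126.3074202239547 ly 50.44778816772647
baseR2 [0.45114666 0.0806822 ] lx 3.588763468555637 ly 51.33167397294259
hoodL [0.55694837 0.09818916] lx 29.342859106169026 ly -52.770302126882136
hoodR [0.45690382 0.10595696] lx 29.237307857884336 ly 47.57529695655815
lipLout [ 0.5284949  -0.06007963] lx -130.67047338276734 ly -36.822170505302054
lipLout2 [0.54606587 0.07642908] lx 6.796030594571224 ly -43.62862767665335
lipRin [0.47805005 0.08413722] lx 9.143947764207681 ly 24.782298174169277
handle front top L [ 0.50395097 -0.01763843] lx -90.28579961356641 ly -9.02400766130097
hR [ 0.48602305 -0.00992681] lx -84.00456105630515 ly 9.453690327201887
```

```bash
python3 -m crank '[{"delta_rot":[0,0,0],"linear":[0,0,0.005],"gripper":0},{"delta_rot":[0,0,0],"linear":[0,0,0.004],"gripper":0},{"delta_rot":[0,0,0],"linear":[0,0,0],"gripper":0},{"delta_rot":[0,0,0],"linear":[0,0,0],"gripper":0}]'
python3 -c "
from h import *
st()"
python3 -m crank '[{"delta_rot":[0,0,0],"linear":[0,0,0.003],"gripper":0},{"delta_rot":[0,0,0],"linear":[0,0,0],"gripper":0},{"delta_rot":[0,0,0],"linear":[0,0,0],"gripper":0}]'
python3 - <<'E'
from h import *
st()
for n,(x,y,w,h) in(("scene",(290,180,110,85)),):
    c=capture(n);cv2.imwrite(f"pics/{n}8.png",cv2.convertScaleAbs(cv2.resize(c["img"][y:y+h,x:x+w],None,fx=7,fy=7,interpolation=cv2.INTER_CUBIC),alpha=1.5))
E
```

```text
time_s: 8.48
tcp_pos: [0.494, -0.0315, 0.0452]
ee_rot: [[-0.078, -0.997, 0.0], [-0.997, 0.078, -0.0], [0.0, -0.0, -1.0]]
wrist_force: [-1.0, 0.6, -1.5]
gripper_width: 0.201
8.475 [ 0.494  -0.0315  0.0452] F [-0.9963  0.649  -1.4843] M [-0.0263  0.0979 -0.0293] w 0.20120481101813043 ang -94.45742237448083 tilt [ 0. -0. -1.]
time_s: 8.85
tcp_pos: [0.4937, -0.0316, 0.042]
ee_rot: [[-0.078, -0.997, -0.0], [-0.997, 0.078, -0.0], [0.0, 0.0, -1.0]]
wrist_force: [-0.7, 0.2, -1.9]
gripper_width: 0.206
8.85 [ 0.4937 -0.0316  0.042 ] F [-0.7232  0.2232 -1.8758] M [-0.0385  0.2304  0.0365] w 0.20645355618905972 ang -94.46435994331917 tilt [-0.0005 -0.0001 -1.    ]
```

View pics/scene8.png

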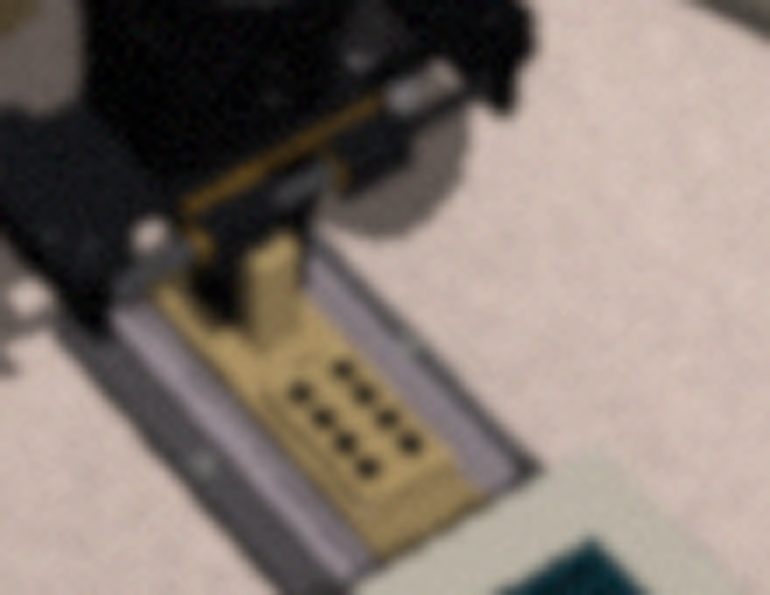

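```bash
python3 -m crank '[{"delta_rot":[0,0,0],"linear":[-0.005,0,0.0005],"gripper":0},{"delta_rot":[0,0,0],"linear":[-0.007,0,0],"gripper":0},{"delta_rot":[0,0,0],"linear":[-0.007,0,0],"gripper":0},{"delta_rot":[0,0,0],"linear":[0,0,0],"gripper":0},{"delta_rot":[0,0,0],"linear":[0,0,0],"gripper":0}]'
python3 -c "
from h import *
st()"
python3 -m crank '[{"delta_rot":[0,0,0],"linear":[-0.007,0,0],"gripper":0},{"delta_rot":[0,0,0],"linear":[-0.007,0,0],"gripper":0},{"delta_rot":[0,0,0],"linear":[-0.006,0,0],"gripper":0},{"delta_rot":[0,0,0],"linear":[0,0,0],"gripper":0},{"delta_rot":[0,0,0],"linear":[0,0,0],"gripper":0}]'
python3 - <<'E'
from h import *
st()
for n,(x,y,w,h) in(("scene",(290,180,110,85)),("top",(215,200,200,150))):
    c=capture(n);cv2.imwrite(f"pics/{n}9.png",cv2.convertScaleAbs(cv2.resize(c["img"][y:y+h,x:x+w],None,fx=800/w,fy=800/w,interpolation=cv2.INTER_CUBIC)[:600],alpha=1.5))
E
```

```text
time_s: 9.52
tcp_pos: [0.4954, -0.0124, 0.0417]
ee_rot: [[-0.077, -0.997, 0.0], [-0.997, 0.077, 0.0], [-0.0, -0.0, -1.0]]
wrist_force: [-1.4, 0.4, -1.9]
gripper_width: 0.203
9.525 [ 0.4954 -0.0124  0.0417] F [-1.4264  0.3742 -1.8793] M [0.1368 0.4081 0.1077] w 0.20303082357738614 ang -94.44094135258185 tilt [ 0.      0.0001 -1.    ]
time_s: 10.15
tcp_pos: [0.497, 0.0075, 0.0417]
ee_rot: [[-0.078, -0.997, 0.0], [-0.997, 0.078, 0.0], [-0.0, -0.0, -1.0]]
wrist_force: [-0.8, 1.1, -1.9]
gripper_width: 0.206
10.15 [0.497  0.0075 0.0417] F [-0.8048  1.0864 -1.8857] M [0.1775 0.4079 0.041 ] w 0.2062198581010314 ang -94.45237899988551 tilt [ 0.0002  0.0002 -1.    ]
```

View pics/scene9.png

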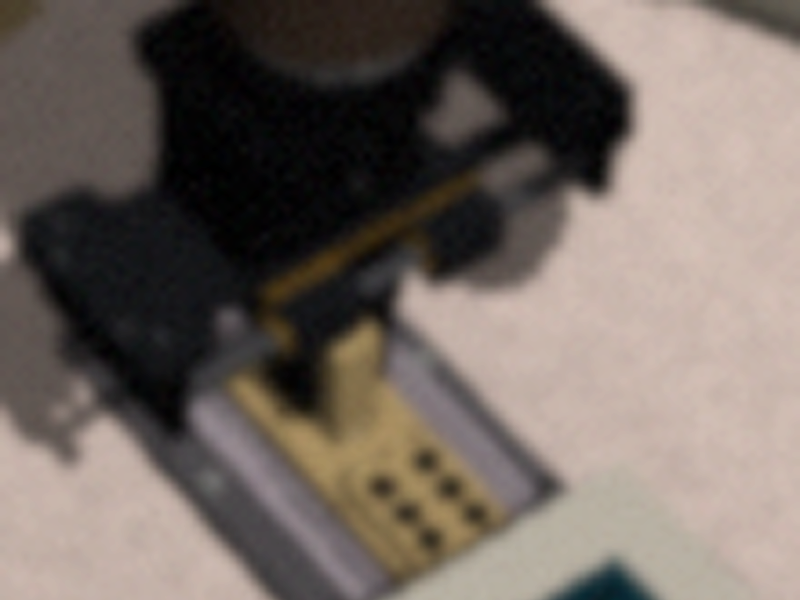

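View pics/top9.png

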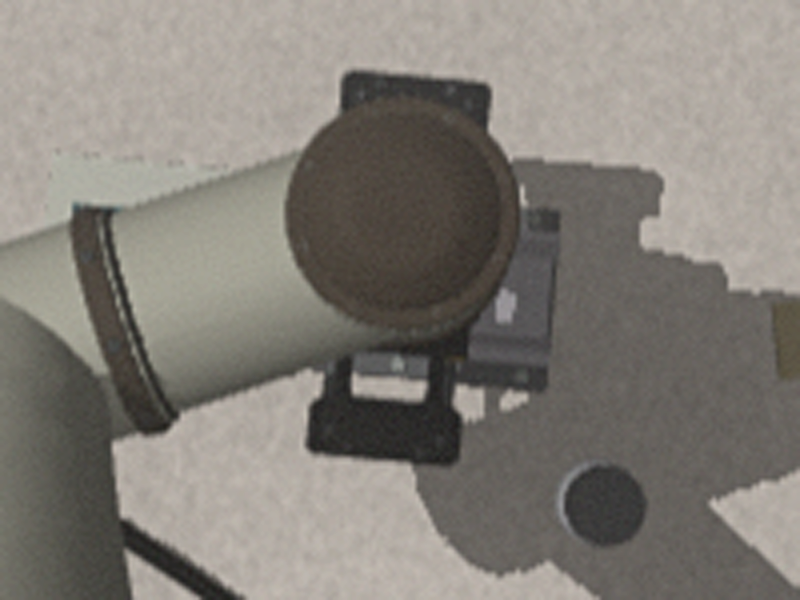

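```bash
python3 -m crank '[{"delta_rot":[0,0.02,0],"linear":[-0.006,0,0],"gripper":0},{"delta_rot":[0,0,0],"linear":[-0.006,0,0.0004],"gripper":0},{"delta_rot":[0,0,0],"linear":[0,0,0],"gripper":0},{"delta_rot":[0,0,0],"linear":[0,0,0],"gripper":0}]'
python3 -c "
from h import *
st()"
python3 -m crank '[{"delta_rot":[0,0,0],"linear":[-0.005,0,0],"gripper":0},{"delta_rot":[0,0,0],"linear":[0,0,0],"gripper":0},{"delta_rot":[0,0,0],"linear":[0,0,0],"gripper":0}]'
python3 -c "
from h import *
st()"
python3 -m crank '[{"delta_rot":[0,0,0],"linear":[-0.005,0,0],"gripper":0},{"delta_rot":[0,0,0],"linear":[0,0,0],"gripper":0},{"delta_rot":[0,0,0],"linear":[0,0,0],"gripper":0}]'
python3 -c "
from h import *
st()"
```

```text
time_s: 10.75
tcp_pos: [0.498, 0.0194, 0.0414]
ee_rot: [[-0.078, -0.997, -0.001], [-0.997, 0.078, -0.019], [0.019, -0.001, -1.0]]
wrist_force: [-2.0, 0.7, 1.0]
gripper_width: 0.206
10.75 [0.498  0.0194 0.0414] F [-1.9743  0.7412  0.9758] M [0.2929 0.6498 0.1096] w 0.20576308062015913 ang -94.47274250952884 tilt [-0.001  -0.0193 -0.9998]
time_s: 11.12
tcp_pos: [0.4984, 0.0243, 0.0412]
ee_rot: [[-0.078, -0.997, -0.001], [-0.997, 0.078, -0.02], [0.02, -0.0, -1.0]]
wrist_force: [-1.0, -2.3, 2.2]
gripper_width: 0.205
11.125 [0.4984 0.0243 0.0412] F [-0.9894 -2.3115  2.2219] M [-0.4718  0.5232  0.0616] w 0.20464768186952395 ang -94.46207789601122 tilt [-0.0014 -0.0199 -0.9998]
time_s: 11.5
tcp_pos: [0.4988, 0.0295, 0.041]
ee_rot: [[-0.078, -0.997, -0.001], [-0.997, 0.078, -0.02], [0.02, -0.0, -1.0]]
wrist_force: [-2.2, -1.3, 2.6]
gripper_width: 0.207
11.5 [0.4988 0.0295 0.041 ] F [-2.156  -1.3177  2.5696] M [-0.3304  0.5531  0.0267] w 0.20686627043270941 ang -94.46062143411321 tilt [-0.0013 -0.0196 -0.9998]
```

```bash
for i in 1; do python3 -m crank '[{"delta_rot":[0,0,0],"linear":[-0.005,0,0],"gripper":0},{"delta_rot":[0,0,0],"linear":[0,0,0],"gripper":0}]'; done
python3 -c "
from h import *
st()"
python3 -m crank '[{"delta_rot":[0,0,0],"linear":[-0.005,0,0],"gripper":0},{"delta_rot":[0,0,0],"linear":[0,0,0],"gripper":0},{"delta_rot":[0,0,0],"linear":[0,0,0],"gripper":0}]'
python3 -c "
from h import *
st()"
python3 -m crank '[{"delta_rot":[0,0,0],"linear":[-0.003,0,0],"gripper":0},{"delta_rot":[0,0,0],"linear":[0,0,0],"gripper":0},{"delta_rot":[0,0,0],"linear":[0,0,0],"gripper":0}]'
python3 - <<'E'
from h import *
st()
for n,(x,y,w,h) in(("scene",(300,190,100,75)),):
    c=capture(n);cv2.imwrite(f"pics/{n}10.png",cv2.convertScaleAbs(cv2.resize(c["img"][y:y+h,x:x+w],None,fx=800/w,fy=800/w,interpolation=cv2.INTER_CUBIC)[:600],alpha=1.5))
E
```

```text
time_s: 11.75
tcp_pos: [0.4993, 0.0343, 0.0412]
ee_rot: [[-0.078, -0.997, -0.001], [-0.997, 0.078, -0.02], [0.02, -0.001, -1.0]]
wrist_force: [-2.0, -2.9, 4.8]
gripper_width: 0.204
11.75 [0.4993 0.0343 0.0412] F [-1.9507 -2.8704  4.817 ] M [-0.5356  0.5994  0.0085] w 0.20438796910198243 ang -94.46354123564034 tilt [-0.001  -0.0197 -0.9998]
time_s: 12.12
tcp_pos: [0.4998, 0.0396, 0.0411]
ee_rot: [[-0.078, -0.997, -0.0], [-0.997, 0.078, -0.019], [0.019, -0.001, -1.0]]
wrist_force: [-2.3, -1.3, 4.7]
gripper_width: 0.209
12.125 [0.4998 0.0396 0.0411] F [-2.2799 -1.346   4.6713] M [-0.1333  0.6736 -0.0339] w 0.2086131118397097 ang -94.47892763602064 tilt [-0.0005 -0.0191 -0.9998]
time_s: 12.5
tcp_pos: [0.5, 0.0423, 0.0411]
ee_rot: [[-0.078, -0.997, -0.001], [-0.997, 0.078, -0.02], [0.02, -0.001, -1.0]]
wrist_force: [-1.9, -2.8, 5.7]
gripper_width: 0.204
12.5 [0.5    0.0423 0.0411] F [-1.9423 -2.7719  5.7369] M [-0.5661  0.5951  0.0141] w 0.20409741918339394 ang -94.47165813931201 tilt [-0.0007 -0.0195 -0.9998]
```

View pics/scene10.png

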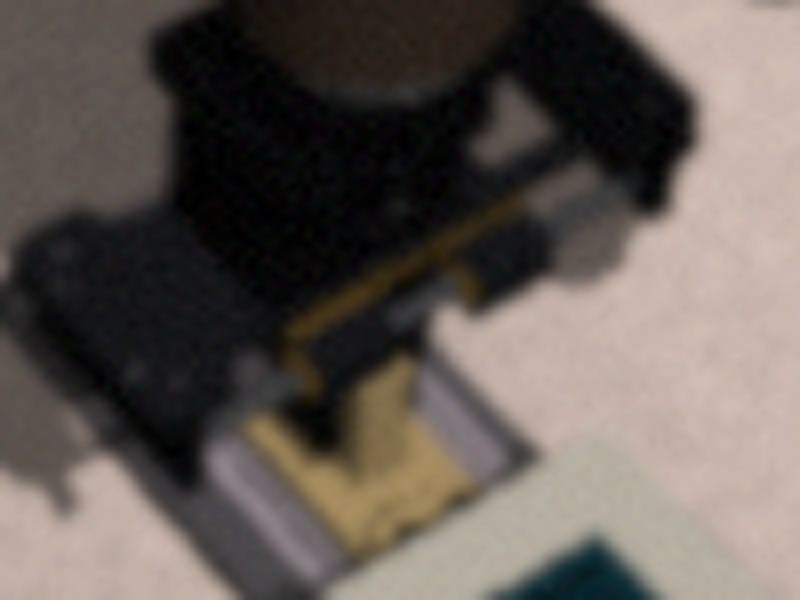

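```bash
python3 -m crank '[{"delta_rot":[0,0,0],"linear":[-0.002,0.0004,0],"gripper":0},{"delta_rot":[0,0,0],"linear":[0,0,0],"gripper":0},{"delta_rot":[0,0,0],"linear":[0,0,0],"gripper":0}]'
python3 -c "
from h import *
st()"
python3 -m crank '[{"delta_rot":[0,0,0],"linear":[-0.002,0,0],"gripper":0},{"delta_rot":[0,0,0],"linear":[0,0,0],"gripper":0},{"delta_rot":[0,0,0],"linear":[0,0,0],"gripper":0}]'
python3 -c "
from h import *
st()"
python3 -m crank '[{"delta_rot":[0,0,0],"linear":[-0.0015,0,0],"gripper":0},{"delta_rot":[0,0,0],"linear":[0,0,0],"gripper":0},{"delta_rot":[0,0,0],"linear":[0,0,0],"gripper":0}]'
python3 -c "
from h import *
st()"
```

```text
time_s: 12.92
tcp_pos: [0.5001, 0.0445, 0.0411]
ee_rot: [[-0.078, -0.997, -0.0], [-0.997, 0.078, -0.019], [0.019, -0.001, -1.0]]
wrist_force: [-0.4, -2.9, 5.0]
gripper_width: 0.204
12.925 [0.5001 0.0445 0.0411] F [-0.4364 -2.9259  4.975 ] M [-0.6449  0.2988 -0.0131] w 0.20357218752392428 ang -94.4585865936914 tilt [-0.0001 -0.0194 -0.9998]
time_s: 13.3
tcp_pos: [0.5003, 0.0465, 0.041]
ee_rot: [[-0.078, -0.997, -0.0], [-0.997, 0.077, -0.019], [0.019, -0.001, -1.0]]
wrist_force: [-1.2, -2.6, 4.7]
gripper_width: 0.204
13.3 [0.5003 0.0465 0.041 ] F [-1.2281 -2.5755  4.708 ] M [-0.6659  0.3012 -0.0013] w 0.20397171294420366 ang -94.44645696145695 tilt [-0.0001 -0.0194 -0.9998]
time_s: 13.68
tcp_pos: [0.5002, 0.048, 0.0406]
ee_rot: [[-0.078, -0.997, -0.001], [-0.997, 0.078, -0.02], [0.02, -0.001, -1.0]]
wrist_force: [1.5, -1.2, 2.1]
gripper_width: 0.203
13.675 [0.5002 0.048  0.0406] F [ 1.4686 -1.2121  2.1368] M [-0.6644 -0.1407 -0.0003] w 0.20264586583249855 ang -94.44625136078238 tilt [-0.0006 -0.0195 -0.9998]
```

```bash
python3 -m crank '[{"delta_rot":[0,0,0],"linear":[-0.0015,0,0],"gripper":0},{"delta_rot":[0,0,0],"linear":[0,0,0],"gripper":0},{"delta_rot":[0,0,0],"linear":[0,0,0],"gripper":0}]'
python3 -c "
from h import *
st()"
python3 -m crank '[{"delta_rot":[0,0,0],"linear":[0,0,0.001],"gripper":0},{"delta_rot":[0,0,0],"linear":[0,0,0],"gripper":0},{"delta_rot":[0,0,0],"linear":[0,0,0],"gripper":0}]'
python3 - <<'E'
from h import *
st()
for n,(x,y,w,h) in(("scene",(300,190,100,75)),):
    c=capture(n);cv2.imwrite(f"pics/{n}11.png",cv2.convertScaleAbs(cv2.resize(c["img"][y:y+h,x:x+w],None,fx=800/w,fy=800/w,interpolation=cv2.INTER_CUBIC)[:600],alpha=1.5))
E
```

```text
time_s: 14.05
tcp_pos: [0.4999, 0.0493, 0.0406]
ee_rot: [[-0.078, -0.997, -0.001], [-0.997, 0.078, -0.02], [0.02, -0.0, -1.0]]
wrist_force: [0.4, -1.0, 3.0]
gripper_width: 0.205
14.05 [0.4999 0.0493 0.0406] F [ 0.3952 -1.0441  2.9642] M [-0.5929 -0.0527  0.0566] w 0.2050724199061423 ang -94.46006562505937 tilt [-0.0013 -0.0197 -0.9998]
time_s: 14.42
tcp_pos: [0.4999, 0.0493, 0.0396]
ee_rot: [[-0.078, -0.997, -0.001], [-0.997, 0.078, -0.02], [0.02, -0.0, -1.0]]
wrist_force: [-0.4, 0.2, 2.8]
gripper_width: 0.201
14.425 [0.4999 0.0493 0.0396] F [-0.3952  0.1817  2.8408] M [-0.3997  0.0287 -0.0263] w 0.2013319003286014 ang -94.4611292809756 tilt [-0.0013 -0.0198 -0.9998]
```

View pics/scene11.png

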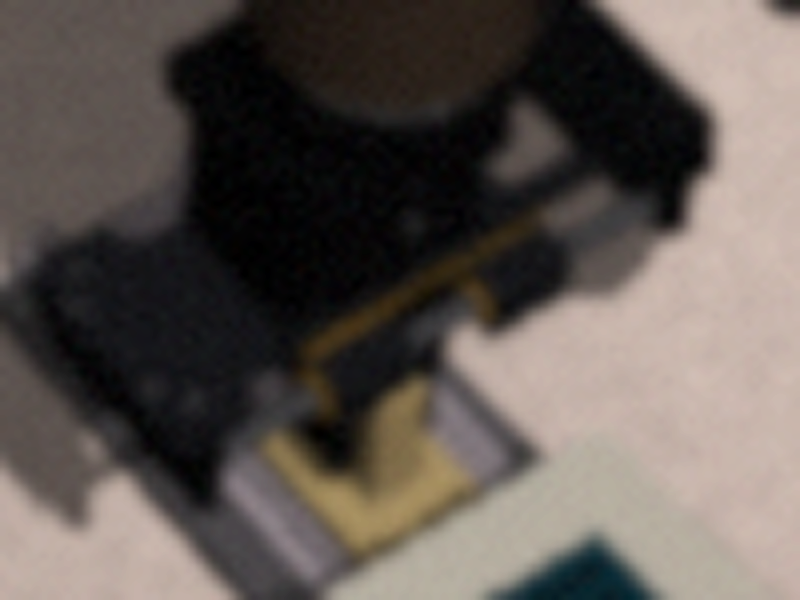

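```bash
python3 -m crank '[{"delta_rot":[0,-0.01,0],"linear":[0,0,0.0015],"gripper":0},{"delta_rot":[0,0,0],"linear":[0,0,0],"gripper":0},{"delta_rot":[0,0,0],"linear":[0,0,0],"gripper":0}]'
python3 -c "
from h import *
st()"
python3 -m crank '[{"delta_rot":[0,0,0],"linear":[-0.002,0,0],"gripper":0},{"delta_rot":[0,0,0],"linear":[0,0,0],"gripper":0},{"delta_rot":[0,0,0],"linear":[0,0,0],"gripper":0}]'
python3 -c "
from h import *
st()"
```

```text
time_s: 14.85
tcp_pos: [0.4999, 0.0491, 0.0382]
ee_rot: [[-0.078, -0.997, -0.001], [-0.997, 0.078, -0.01], [0.01, -0.0, -1.0]]
wrist_force: [-0.3, -2.7, 4.0]
gripper_width: 0.204
14.85 [0.4999 0.0491 0.0382] F [-0.2864 -2.7435  3.9948] M [-0.6187  0.0353  0.0043] w 0.20357147513662707 ang -94.4681100636485 tilt [-0.0007 -0.0099 -1.    ]
time_s: 15.22
tcp_pos: [0.4997, 0.0509, 0.038]
ee_rot: [[-0.078, -0.997, -0.001], [-0.997, 0.078, -0.01], [0.01, 0.001, -1.0]]
wrist_force: [0.2, -3.6, 3.3]
gripper_width: 0.204
15.225 [0.4997 0.0509 0.038 ] F [ 0.1646 -3.6179  3.3442] M [-1.2885  0.105  -0.0037] w 0.20358453769082596 ang -94.46485722005778 tilt [-0.0015 -0.0104 -0.9999]
```

```bash
python3 -m crank '[{"delta_rot":[0,0,0],"linear":[-0.0015,0,0],"gripper":0},{"delta_rot":[0,0,0],"linear":[0,0,0],"gripper":0},{"delta_rot":[0,0,0],"linear":[0,0,0],"gripper":0}]'
python3 -c "
from h import *
st()"
python3 -m crank '[{"delta_rot":[0,0,0],"linear":[-0.0015,0,0],"gripper":0},{"delta_rot":[0,0,0],"linear":[0,0,0],"gripper":0},{"delta_rot":[0,0,0],"linear":[0,0,0],"gripper":0}]'
python3 -c "
from h import *
st()"
```

```text
time_s: 15.6
tcp_pos: [0.4997, 0.0526, 0.0379]
ee_rot: [[-0.078, -0.997, -0.002], [-0.997, 0.078, -0.01], [0.01, 0.001, -1.0]]
wrist_force: [-0.0, -3.3, 4.3]
gripper_width: 0.2
15.6 [0.4997 0.0526 0.0379] F [-0.0423 -3.3255  4.3135] M [-1.1922  0.2733 -0.0178] w 0.2000753781630813 ang -94.47196041443308 tilt [-0.0015 -0.0102 -0.9999]
time_s: 15.98
tcp_pos: [0.4997, 0.0534, 0.038]
ee_rot: [[-0.078, -0.997, -0.002], [-0.997, 0.078, -0.011], [0.011, 0.001, -1.0]]
wrist_force: [-0.4, -7.4, 4.7]
gripper_width: 0.203
15.975 [0.4997 0.0534 0.038 ] F [-0.4387 -7.4171  4.7255] M [-2.1625  0.0656 -0.0472] w 0.2031060075817268 ang -94.46470708779977 tilt [-0.002  -0.0112 -0.9999]
```

The forward stop is at about y = 0.053, and the drop began near y = 0.048. The 5 mm between them matches the play of a 14 mm hole on a 9 mm pin. I'll back off to the centre of that range, level the carrier and press it down.

```bash
python3 -m crank '[{"delta_rot":[0,0,0],"linear":[0.003,0,0],"gripper":0},{"delta_rot":[0,-0.01,0],"linear":[0,0,0.0008],"gripper":0},{"delta_rot":[0,0,0],"linear":[0,0,0],"gripper":0},{"delta_rot":[0,0,0],"linear":[0,0,0],"gripper":0}]'
python3 -c "
from h import *
st()"
python3 -m crank '[{"delta_rot":[0,0,0],"linear":[0,0,0.001],"gripper":0},{"delta_rot":[0,0,0],"linear":[0,0,0],"gripper":0},{"delta_rot":[0,0,0],"linear":[0,0,0],"gripper":0}]'
python3 -c "
from h import *
st()"
```

```text
time_s: 16.48
tcp_pos: [0.5003, 0.0518, 0.0374]
ee_rot: [[-0.078, -0.997, 0.001], [-0.997, 0.078, 0.001], [-0.001, -0.001, -1.0]]
wrist_force: [-0.9, 4.2, 3.4]
gripper_width: 0.202
16.475 [0.5003 0.0518 0.0374] F [-0.9433  4.24    3.4406] M [ 1.0317  0.7513 -0.0576] w 0.20222202413554619 ang -94.460800320874 tilt [ 0.0009  0.0009 -1.    ]
time_s: 16.85
tcp_pos: [0.5004, 0.0514, 0.0364]
ee_rot: [[-0.078, -0.997, 0.001], [-0.997, 0.078, 0.0], [-0.0, -0.001, -1.0]]
wrist_force: [-0.6, 4.5, 4.2]
gripper_width: 0.206
16.85 [0.5004 0.0514 0.0364] F [-0.5808  4.5354  4.1634] M [ 1.1798  0.5569 -0.0875] w 0.20585682621526077 ang -94.44530037547202 tilt [ 0.0011  0.0004 -1.    ]
```

```bash
python3 -m crank '[{"delta_rot":[0,0,0],"linear":[0,0,0.0007],"gripper":0},{"delta_rot":[0,0,0],"linear":[0,0,0],"gripper":0},{"delta_rot":[0,0,0],"linear":[0,0,0],"gripper":0}]'
python3 -c "
from h import *
st()"
python3 -m crank '[{"delta_rot":[0,0,0],"linear":[0,0,0.0007],"gripper":0},{"delta_rot":[0,0,0],"linear":[0,0,0],"gripper":0},{"delta_rot":[0,0,0],"linear":[0,0,0],"gripper":0}]'
python3 - <<'E'
from h import *
st()
for n,(x,y,w,h) in(("scene",(300,190,100,75)),("top",(240,200,160,120))):
    c=capture(n);cv2.imwrite(f"pics/{n}12.png",cv2.convertScaleAbs(cv2.resize(c["img"][y:y+h,x:x+w],None,fx=800/w,fy=800/w,interpolation=cv2.INTER_CUBIC)[:600],alpha=1.8))
E
```

```text
time_s: 17.23
tcp_pos: [0.5005, 0.0515, 0.0363]
ee_rot: [[-0.077, -0.997, 0.001], [-0.997, 0.077, 0.0], [-0.001, -0.001, -1.0]]
wrist_force: [-2.7, 5.4, 7.9]
gripper_width: 0.201
17.225 [0.5005 0.0515 0.0363] F [-2.7001  5.4314  7.8885] M [ 1.2886  0.9258 -0.0711] w 0.20099652413943117 ang -94.43885276708747 tilt [ 0.0013  0.0004 -1.    ]
time_s: 17.6
tcp_pos: [0.5005, 0.0515, 0.0362]
ee_rot: [[-0.077, -0.997, 0.001], [-0.997, 0.077, 0.0], [-0.0, -0.001, -1.0]]
wrist_force: [-4.0, 5.9, 11.9]
gripper_width: 0.203
17.6 [0.5005 0.0515 0.0362] F [-3.9837  5.886  11.9274] M [ 1.4059  1.4317 -0.1178] w 0.20271432860737582 ang -94.42675085203358 tilt [ 0.0014  0.0004 -1.    ]
```

View pics/scene12.png

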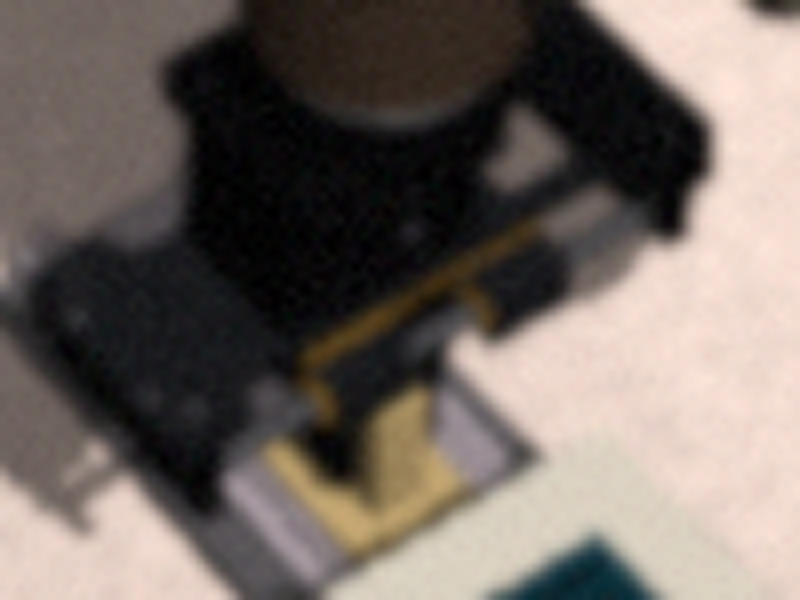

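View pics/top12.png

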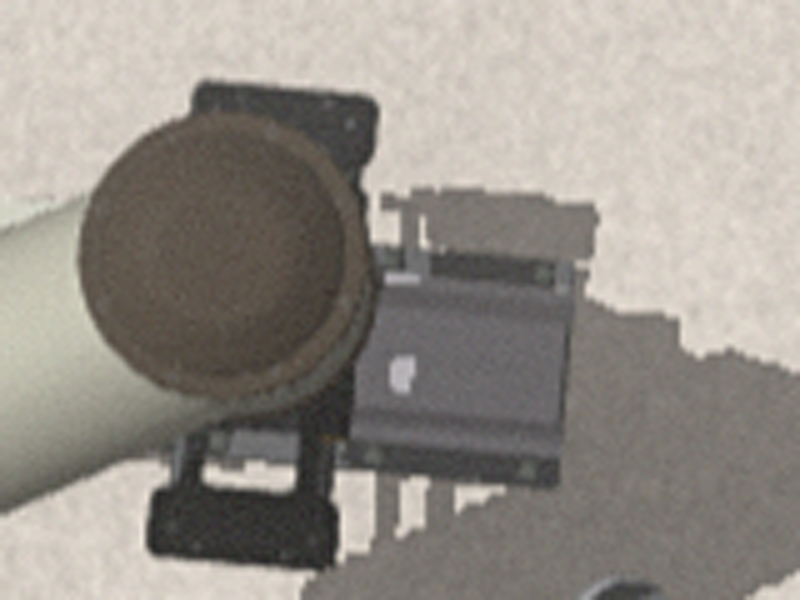

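```bash
python3 -m crank '[{"delta_rot":[0,0,0],"linear":[0,0,-0.0025],"gripper":0},{"delta_rot":[0,0,0],"linear":[0.001,0.0003,0],"gripper":0},{"delta_rot":[0,0,0],"linear":[0,0,0],"gripper":0},{"delta_rot":[0,0,0],"linear":[0,0,0],"gripper":0}]'
python3 -c "
from h import *
st()"
python3 -m crank '[{"delta_rot":[0,0,0],"linear":[0.0015,0,0],"gripper":0},{"delta_rot":[0,0,0],"linear":[0,0,0],"gripper":0},{"delta_rot":[0,0,0],"linear":[0,0,0],"gripper":0}]'
python3 -c "
from h import *
st()"
```

```text
time_s: 18.2
tcp_pos: [0.5004, 0.0503, 0.0375]
ee_rot: [[-0.077, -0.997, 0.002], [-0.997, 0.077, 0.0], [-0.0, -0.002, -1.0]]
wrist_force: [2.4, 3.9, 4.8]
gripper_width: 0.209
18.2 [0.5004 0.0503 0.0375] F [2.4042 3.9267 4.7944] M [ 0.8653 -0.2924  0.0125] w 0.20868113484784293 ang -94.44005918612415 tilt [ 0.0016  0.0004 -1.    ]
time_s: 18.58
tcp_pos: [0.5, 0.0487, 0.0375]
ee_rot: [[-0.078, -0.997, 0.001], [-0.997, 0.078, 0.0], [-0.0, -0.001, -1.0]]
wrist_force: [1.7, 3.8, 3.7]
gripper_width: 0.205
18.575 [0.5    0.0487 0.0375] F [1.7014 3.8263 3.7309] M [ 0.7541 -0.5459  0.067 ] w 0.20473424832121773 ang -94.4492468938967 tilt [ 0.001   0.0001 -1.    ]
```

```bash
python3 -m crank '[{"delta_rot":[0,0,0],"linear":[0.0015,0,0],"gripper":0},{"delta_rot":[0,0,0],"linear":[0,0,0],"gripper":0},{"delta_rot":[0,0,0],"linear":[0,0,0],"gripper":0}]'
python3 -c "
from h import *
st()"

```

```text
time_s: 18.95
tcp_pos: [0.4995, 0.0472, 0.0374]
ee_rot: [[-0.078, -0.997, 0.0], [-0.997, 0.078, 0.0], [-0.0, -0.0, -1.0]]
wrist_force: [1.2, 4.3, 4.4]
gripper_width: 0.201
18.95 [0.4995 0.0472 0.0374] F [1.1788 4.2851 4.3999] M [ 1.0554 -0.4484  0.0248] w 0.200745957891957 ang -94.4626714361513 tilt [ 0.0003  0.0001 -1.    ]
```

```bash
python3 -m crank '[{"delta_rot":[0,0,0],"linear":[0.001,0,0],"gripper":0},{"delta_rot":[0,0,0],"linear":[0,0,0],"gripper":0},{"delta_rot":[0,0,0],"linear":[0,0,0],"gripper":0}]'
python3 - <<'E'
from h import *
st()
for n,(x,y,w,h) in(("scene",(300,190,100,75)),):
    c=capture(n);cv2.imwrite(f"pics/{n}13.png",cv2.convertScaleAbs(cv2.resize(c["img"][y:y+h,x:x+w],None,fx=800/w,fy=800/w,interpolation=cv2.INTER_CUBIC)[:600],alpha=1.8))
E
```

```text
time_s: 19.32
tcp_pos: [0.4994, 0.0469, 0.0373]
ee_rot: [[-0.078, -0.997, 0.001], [-0.997, 0.078, 0.001], [-0.001, -0.001, -1.0]]
wrist_force: [0.6, 6.9, 3.3]
gripper_width: 0.205
19.325 [0.4994 0.0469 0.0373] F [0.5674 6.8574 3.2896] M [ 1.9829 -0.1976  0.0548] w 0.20537319273998308 ang -94.47017994539125 tilt [ 0.0006  0.0011 -1.    ]
```

View pics/scene13.png

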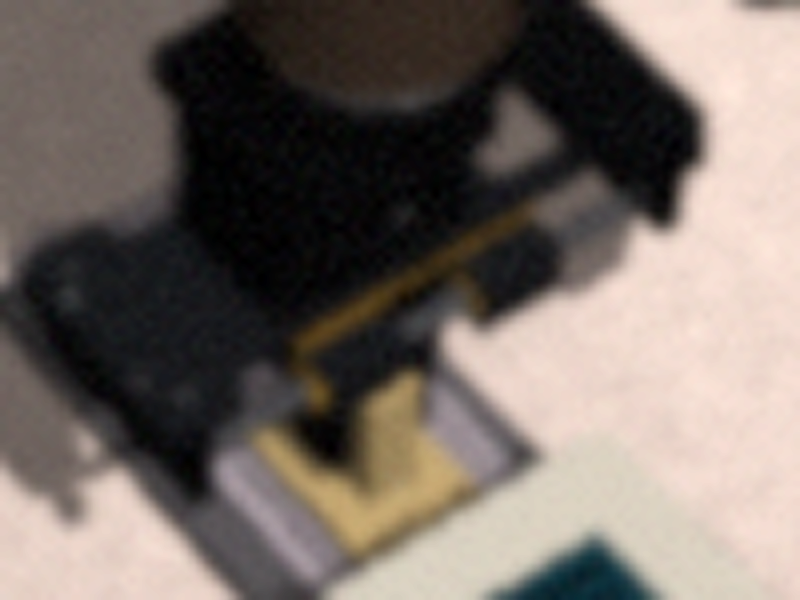

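Both stops are now found, at y ≈ 0.047 and 0.053, so the pin is captured in the hole. Next I centre at 0.050 and press.

```bash
python3 -m crank '[{"delta_rot":[0,0,0],"linear":[-0.0038,0,0],"gripper":0},{"delta_rot":[0,0,0],"linear":[0.0004,0,0],"gripper":0},{"delta_rot":[0,0,0],"linear":[0,0,0.0015],"gripper":0},{"delta_rot":[0,0,0],"linear":[0,0,0.0012],"gripper":0},{"delta_rot":[0,0,0],"linear":[0,0,0.001],"gripper":0},{"delta_rot":[0,0,0],"linear":[0,0,0],"gripper":0},{"delta_rot":[0,0,0],"linear":[0,0,0],"gripper":0}]'
python3 -c "
from h import *
st()"
```

```text
time_s: 20.25
tcp_pos: [0.4989, 0.0487, 0.036]
ee_rot: [[-0.077, -0.997, -0.001], [-0.997, 0.077, -0.002], [0.002, 0.001, -1.0]]
wrist_force: [-4.3, 0.2, 23.5]
gripper_width: 0.203
20.25 [0.4989 0.0487 0.036 ] F [-4.2743  0.241  23.468 ] M [-0.4857  1.3857 -0.0081] w 0.20326664046737716 ang -94.42878405188597 tilt [-0.0011 -0.0016 -1.    ]
```

```bash
python3 -m crank '[{"delta_rot":[0,0,0],"linear":[0,0,-0.003],"gripper":0},{"delta_rot":[0,0,0],"linear":[-0.0015,0.0003,0],"gripper":0},{"delta_rot":[0,0,0],"linear":[0,0,0],"gripper":0},{"delta_rot":[0,0,0],"linear":[0,0,0],"gripper":0}]'
python3 -c "
from h import *
st()"
python3 -m crank '[{"delta_rot":[0,0,0],"linear":[0,0,0.0013],"gripper":0},{"delta_rot":[0,0,0],"linear":[0,0,0.001],"gripper":0},{"delta_rot":[0,0,0],"linear":[0,0,0],"gripper":0},{"delta_rot":[0,0,0],"linear":[0,0,0],"gripper":0},{"delta_rot":[0,0,0],"linear":[0,0,0],"gripper":0}]'
python3 -c "
from h import *
st()"
```

```text
time_s: 20.75
tcp_pos: [0.499, 0.0497, 0.0367]
ee_rot: [[-0.078, -0.997, -0.002], [-0.997, 0.078, -0.002], [0.002, 0.001, -1.0]]
wrist_force: [2.4, -5.9, 5.6]
gripper_width: 0.203
20.75 [0.499  0.0497 0.0367] F [ 2.4243 -5.9149  5.6213] M [-1.9562 -0.767  -0.0028] w 0.20316270859138308 ang -94.45782423584635 tilt [-0.0016 -0.0021 -1.    ]
time_s: 21.38
tcp_pos: [0.499, 0.0497, 0.0361]
ee_rot: [[-0.077, -0.997, -0.001], [-0.997, 0.077, -0.002], [0.002, 0.001, -1.0]]
wrist_force: [-1.6, -4.3, 17.9]
gripper_width: 0.197
21.375 [0.499  0.0497 0.0361] F [-1.5522 -4.2867 17.9307] M [-1.6956  0.5358 -0.0905] w 0.19710129242662433 ang -94.43689795428455 tilt [-0.0011 -0.0022 -1.    ]
```

```bash
python3 - <<'E'
from h import *
c=capture("top");cv2.imwrite("pics/top14.png",c["img"]);c=capture("scene");cv2.imwrite("pics/scene14.png",c["img"]);st()
E
```

```text
21.475 [0.499  0.0497 0.0361] F [-1.3139 -6.2105 18.1839] M [-1.7037  0.5707 -0.0898] w 0.2065879069319984 ang -94.43598371407894 tilt [-0.0012 -0.0022 -1.    ]
```

View pics/top14.png

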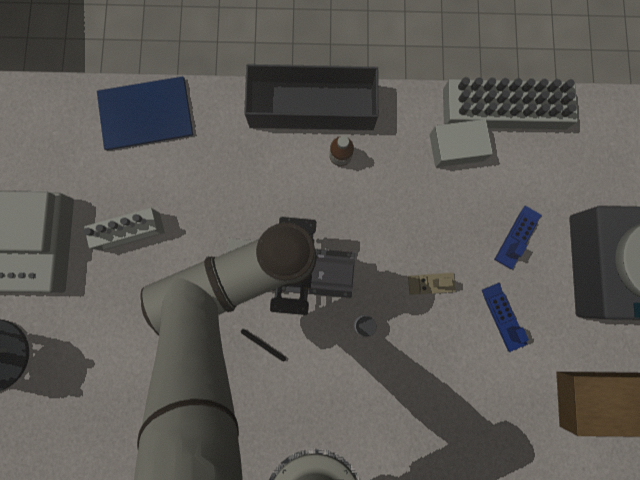

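View pics/scene14.png

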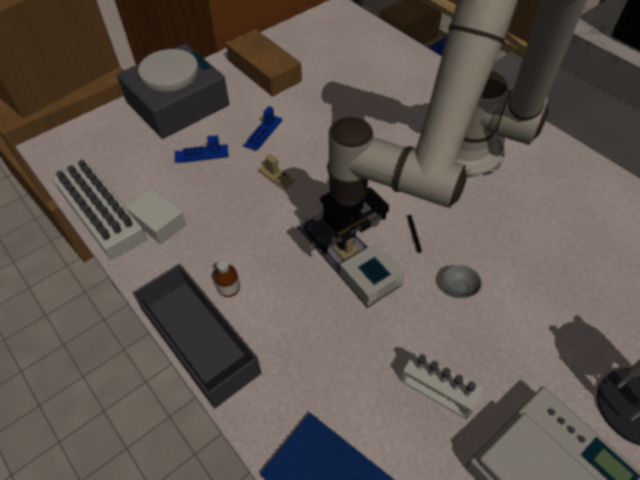

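Nothing else has moved: the short carrier is still at (432,284) and the jar at (366,326) in the top view. The press holds steady at 18 N, so I'm handing in.

```bash
python3 -c "
from station import workorder
workorder.finish_job()"
```

```text
the job is handed in; nothing more can be done
```

I slid the long carrier along the lane under the hood, seated it on the hidden pin and pressed it flat. I handed in at about 21.5 s, still gripping it and pushing down; no verdict was reported.

- **On the pin:** The resistance fell off as the hole reached the pin, near y = 0.048 m. Probing then met firm stops at about y = 0.047 and 0.053 m, roughly the 5 mm of play a 9 mm pin has in a 14 mm hole. I finished near the middle, at y = 0.0497 m.
- **Flat on the lane floor:** The tool height stopped at 0.0361 m, where 0.0363 m was expected for a carrier lying flat. The downward push was steady at about 18 N, well above the pad's 7 N. The tool was about 0.1° off vertical.
- **Rest of the bench:** The last pictures show the short carrier and the other things where they were.

Not confirmed or slightly off:
- **Not seen directly:** The arm and hood hid the pin and pad from both cameras, so seating and flatness rest on force and height readings.
- **Pressed three times:** I pressed to the floor, eased up about 1 mm to probe the pin and centre the carrier, and then pressed again for good. The second press peaked at about 23 N.
- **Sideways force:** A residual 4 to 6 N along the lane remained at the end. I took it to be friction.
- **Camera agreement:** The two cameras differed by up to about 10 mm on the lane's open end and 5–7 mm on the hood mouth and pad, so I set the final position by feel.

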